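# Shuttle a gear under the press guard and clamp it through the guard window

### The arm

A 6-joint arm with a two-finger parallel gripper is mounted at the origin on a cart in front of the work surface, level with it; the furniture and walls round the work are solid. World frame = base frame: x ahead of the robot, y to its left, z up, the work surface at z = 0. Lengths are in m, angles in rad, forces in N, time in s.
With the tool pointing down it reaches from about 0.3 to 0.875 m from the base axis. Payload 6.4 kg.
Tool frame: the origin (TCP) lies between the finger pads; the fingertips stand 8 mm ahead of it and the grasp point (between the pads) lies 11 mm behind it; z points along the fingers, y is the direction in which the jaws open and shut (so a half turn about z gives the same grasp; the last joint's range is limited). The gripper opens to 85 mm and grips with 20 to 120 N. Pads are 22 mm wide; open, the fingers measure 114 mm over their backs; the gripper's body (76 mm by 85 mm) begins 54 mm behind the grasp point. The pads swing forward as they close: fully open they stand 13 mm farther back than shut.
Start: joints at [-1.515, 0.181, 1.607, -0, 1.354, -0.206], TCP at [0.149, -0.555, 0.239] pointing down, gripper open.
Joint ranges: [-2.99, 2.99], [-0.89, 2.07], [0.3, 2.58], [-1.14, 4.28], [0, 2.63], [-3.12, 3.12]. Speed limits (rad/s): [2.57, 2.57, 3.01, 3.14, 3.14, 3.14].

### API

Orientations are given as a unit quaternion [w, x, y, z].
In Python, from bench import monitor, viewer, workorder, spotter gives the robot as it stands. The module is installed in compiled form; this text tells all that it offers.
- The arm moves only by the tool move_arm, never from a script. Its argument "motion" is a list of rows, each a list of 3 entries, a list of its own where there are three numbers: the shift along the tool's x, y, z in units of 60 mm (1.0 is 60 mm), then the turn, a rotation vector about the tool's x, y, z in units of 8 degrees (1.0 is 8 degrees), then the opening in per cent of the stroke, from 0 (shut) to 100 (fully open). In form: [[[dx, dy, dz], [rx, ry, rz], grip], ...]. A call has 1 to 10 rows; each row is the pose to reach, as a shift and turn from the pose commanded when the call began, along the tool's axes at that moment; what a row does not reach only later rows make up. A row lasts 1/8 s, in which the tool goes at most 62.5 mm and 10.7 degrees, less where a joint would pass 70% of its speed; a pose out of reach is approached as far as the arm can. A call with a gripper value outside its range is refused whole. The fingers move at their own pace and stop on an object; the grip force is fixed at half the most. Time passes only in rows, so rows that repeat a pose let the fingers close. It gives the time, the measured TCP pose, the force and the opening at its end, in the units of the state.
- monitor.get_obs(): the state, without advancing time (a new reading comes with each control period).
- viewer.camera(name): name is "scene" or "side" or "wrist"; returns the picture (400x640x3 uint8, blue, green, red); there is no depth.
- viewer.calibration(name): a dict with "fovy" (degrees; the focal length in pixels is half the picture's height over the tangent of half this angle, whatever the lens; pixels are square), "cx", "cy" (the principal point, pixels), "extrinsics" (4x4, takes a point from camera to world coordinates). Camera axes: x right, y down, z forward; pixel columns grow to the right and rows downward; lengths in m; the calibration is good to about 2 mm. A picture is of the moment at which its call begins: read the wrist's pose just before it. calibration takes no time and is no camera call; for the wrist camera it gives the pose at the moment of the call.
- workorder.hand_in(): hands the job in, once; it reports no verdict.
Trained networks look in the newest picture that a camera, given by its name, has taken for a name from the list of things; names that differ only in an ending like _2 or _b are one class to them, and where a whole thing is asked for, a point or a joint stands for the part that bears it (a point fixed in the world has none). Each returns a list of dicts, best first, with "score" (0 to 1); they miss things now and then, are a little off and sometimes report something else, mostly with a low value. They report only what shows in the picture. A call takes as long as a camera call. They do not tell look-alikes from the thing itself.
- spotter.search_frame(camera, name): "centre" ([column, row] as shares, 0 to 1, of the picture: columns of its width, rows of its height, amid what is visible of it).
- spotter.outline_of(camera, name): "region" (400x640 bool, what is visible of it) and "centre" ([column, row] as shares, 0 to 1, of the picture: columns of its width, rows of its height, amid what is visible of it).
The state is a dict: "time_s": time; "q": joint angles; "dq": joint speeds; "joint_efforts": joint torques, N m; "eef_pos": TCP position; "eef_rot": TCP orientation; "wrist_force": force on the tool from outside, world axes, zero at the start; "torque": the same for the moment, N m; "opening": opening from 0.0 (shut) to 1.0 (fully open).
Only numpy, scipy, OpenCV 4.12 (cv2) and the standard library are available. Lean on these libraries where they do the work, as an engineer would, in place of code of your own. Each camera call takes 0.05 s, during which the arm holds its last target. There are 200 camera calls.

### The job

Load the bench press for the next operation: with the fingertips, push the carriage by the outer face of its palm plate until it is fully home against its stop, and only then reach down through the window in the guard's top and press the clamp lever fully down, so that the gear is held. Do not touch the guard or the gear, do not grip or hook the palm plate from behind, and leave the other parts on the bench where they stand; finish clear of the press.

Things in the scene. Friction and masses are not known exactly. Their poses are not given: they have to be found in the camera images.
- carriage (a joint): Travel in m of the steel carriage along its rails: 0 fully out (right-hand end), 0.145 home against the stop inside the guard (left end); it starts at 0. It slides along the +y axis of press, takes about 2.5 N to move and stays where it is left.
- push_face (a point): Centre line of the OUTER face of the carriage's upright aluminium palm plate, 42 mm above the plate's lower edge and 20 mm below its top edge. Plate 100 wide x 62 high, top edge 81 mm above the bench, 12 mm thick with its backing bracket; its axes are those of press: push towards +y; the side at -y is free. At home the outer face still stands 40 mm outside the guard.
- push_bracket: Dark steel bracket that backs the palm plate on the side that faces the guard; fixed to the carriage, origin as the carriage's (nest centre, underside). Not to be touched.
- press: The bench hold-down press: grey-green base plate 112 (x) x 360 (y) x 18 mm with two rails, fixed to the bench; origin on the bench top (z = 0), near the middle of the base. y runs along the rails towards the guarded end (base from y = -202 to +158 mm), x away from the robot, z up. The starts turn and shift it as one piece.
- guard: Fixed box guard (grey sheet top with the window, dark posts, clear panes round the sides) over the left part of the press, from x = -56 to +56 mm and y = -30 to +156 mm in the press frame, top face 101 mm above the bench; same origin and axes as press. Open at its right end, below 62 mm, where the carriage runs in. Never to be touched; its top plate is 3 mm thick and its rubber edging stands 1.5 mm proud.
- window (a point): Centre of the window in the guard's top plate, on its top face; axes as press. Clear opening 68 (x) x 70 mm (y) inside a black rubber edging.
- clamp_lever (a joint): Angle in rad of the clamp lever under the window: 0 up (as it starts), 0.20 fully down on its stop. Its pivot runs along the press's x axis at y = +125 mm and z = 75 mm. Its stiff pivot takes about 5 N at the pad to start and 8 N near the end, then it meets a rigid stop; it has no return spring and stays where it is left. A ram coupled to it lowers the hold-down ring.
- lever_pad (a point): Middle of the top of the lever's ribbed pad (44 x 40 mm, dark steel), straight below the window's middle, about 9 mm below the guard's top face when up and 30 mm when fully down (it goes down 21 mm).
- gear_1: Steel spur gear, 68 mm diameter, 18 mm high, lying flat in the carriage's round nest (6 mm deep); origin at the centre of its underside, z up. Loose; rides along with the carriage.
- nest (a point): Centre of the floor of the round nest in the carriage (70 mm diameter), where the gear lies.
- hold_ring: Sprung dark steel hold-down ring inside the guard, 60 mm outside diameter; lever down, it bears on the gear with about 6 N if the gear is home below it.
- piston_1: Piston standing on the bench to the right of the press, 66 x 63 x 54 mm; origin at its underside. Bystander.
- spacer_sleeve: Steel sleeve standing on the bench to the right of the press, 24 mm diameter, 52 mm high; origin at its underside. Bystander.
- grease_can: Open black grease can near the bench's right edge, 80 x 86 x 62 mm; origin at its underside. Bystander.
- bolt_1: Bolt lying right of the vise, 66 mm long, 18 mm across; origin at its underside. Bystander.
- valve_spring: Valve spring standing left of the vise, 28 mm diameter, 42 mm high; origin at its underside. Bystander.
There are look-alikes about, which are no part of the job. Leave any black or green look-alike of the gear_1 alone.

How it is judged:
By the outcome, as a careful person would: the job done as asked, in the order asked, and still so for the second after the job is handed in, with the robot touching nothing.
It also fails if it takes over 43 s, if anything falls off the work surface, if the arm or the gripper's body presses on something with over 40 N, if the wrist force passes 120 N, or if a joint passes its speed limit or range.

## Working session

There is one attempt and no reset: what is moved stays moved. The work goes in short steps, Python scripts to look and compute and a tool call to move; the robot and the scene stay as the last step left them, time stands still between calls to the robot, and variables do not carry over. Pictures are saved under pics/ and viewed, about 8 in all and at most 12, crops included, and the job is handed in when it is done.

Besides the shell and the picture viewer there is one more tool, called after "Emit:" by a JSON object that holds its "fn" and its "kwargs". move_arm: Moves the arm, as the interface text tells. Its arguments: {"type":"object","properties":{"motion":{"type":"array","items":{"type":"array"}}},"required":["motion"]}

```bash
mkdir -p pics; cat > h.py <<'E'
import numpy as np, cv2
from bench import monitor, viewer, workorder, spotter
from scipy.spatial.transform import Rotation as R
def K(c):
    f=200/np.tan(np.radians(c["fovy"])/2); return f,c["cx"],c["cy"]
def ray(c,px):
    f,cx,cy=K(c);E=np.array(c["extrinsics"]);return E[:3,3],E[:3,:3]@np.array([(px[0]-cx)/f,(px[1]-cy)/f,1])
def onz(c,px,z):
    o,d=ray(c,px);return o+d*(z-o[2])/d[2]
def proj(c,p):
    f,cx,cy=K(c);E=np.array(c["extrinsics"]);q=E[:3,:3].T@(np.array(p)-E[:3,3]);return q[0]/q[2]*f+cx,q[1]/q[2]*f+cy
def rot(o): w,x,y,z=o["eef_rot"]; return R.from_quat([x,y,z,w]).as_matrix()
E
python3 - <<'E'
from h import *
o=monitor.get_obs();print(o["time_s"],o["eef_pos"],o["eef_rot"],o["wrist_force"],o["opening"]);print(rot(o).round(3))
for n in ("scene","side"):
    im=viewer.camera(n);cv2.imwrite(f"pics/{n}0.png",im);c=viewer.calibration(n);print(n,c)
    for t in ("push_face","window","lever_pad","gear_1","piston_1","spacer_sleeve"):
        for r in spotter.search_frame(n,t)[:3]: print(t,round(r["score"],2),(np.array(r["centre"])*[640,400]).round(1))
E
```

```text
0.0 [ 0.14880076 -0.55486075  0.23841239] [-8.52991548e-04  9.91446001e-01  1.30514732e-01  6.47286529e-05] [ 0.21382111 -0.51322499  0.50759275] 1.004712445047669
[[ 0.966  0.259 -0.   ]
 [ 0.259 -0.966  0.002]
 [ 0.    -0.002 -1.   ]]
scene {'fovy': 45.72884282757457, 'cx': 316.5146144058569, 'cy': 199.05258203709917, 'extrinsics': array([[-0.65043096, -0.4911441 ,  0.57941095, -0.2292226 ],
       [-0.75954386,  0.4148215 , -0.50101523,  0.43359557],
       [ 0.00571856, -0.76596384, -0.64285823,  0.86220096],
       [ 0.        ,  0.        ,  0.        ,  1.        ]])}
window 0.97 [225.5 268.3]
lever_pad 0.55 [240.8 249.1]
gear_1 0.8 [396.5 185.9]
gear_1 0.74 [276.  244.7]
gear_1 0.73 [389.6 199.6]
piston_1 0.43 [240.2 248.4]
side {'fovy': 54.3418007245426, 'cx': 316.754331926085, 'cy': 201.68224947706952, 'extrinsics': array([[ 0.82983107, -0.28210692,  0.48145205,  0.00215921],
       [-0.55746542, -0.38083939,  0.73769483, -0.93707337],
       [-0.02475291, -0.88055496, -0.47329721,  0.55181873],
       [ 0.        ,  0.        ,  0.        ,  1.        ]])}
push_face 0.67 [304.3 205.8]
window 0.48 [279.3 173. ]
gear_1 0.88 [370.9 281.4]
gear_1 0.71 [330.9 266. ]
gear_1 0.67 [281.6 194.4]
piston_1 0.85 [337.3 225.6]
piston_1 0.35 [278.  193.7]
spacer_sleeve 0.55 [316.5 230.8]
spacer_sleeve 0.25 [426.8 292.3]
```

View pics/scene0.png

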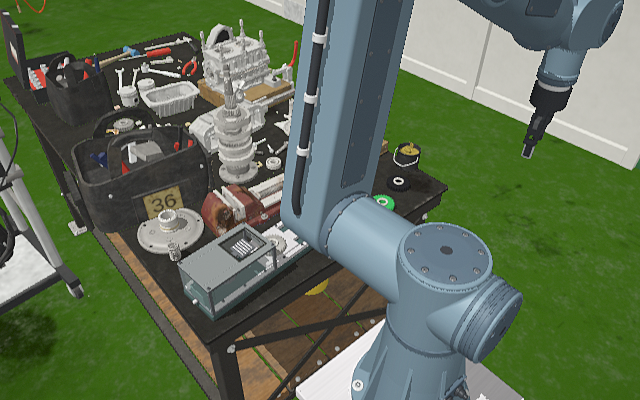

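View pics/side0.png

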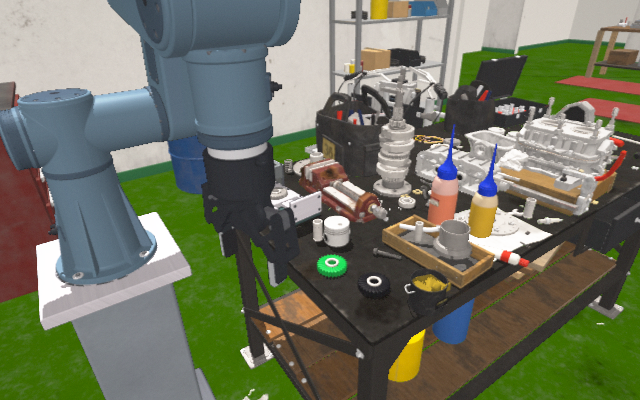

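Scene: guard top around (225,262), window (240,247), gear (276,242). The arm hides the palm plate. Side: palm plate at about (300,207), piston (337,232), sleeve (318,230). The look-alikes are the green gear at (331,265) and the black one at (374,284), both loose on the bench. The real gear is the steel one in the nest, at (276,242) in the scene view.

```bash
python3 - <<'E'
from h import *
s=cv2.imread("pics/scene0.png");d=cv2.imread("pics/side0.png")
a=cv2.resize(s[215:325,165:325],None,fx=5,fy=5,interpolation=cv2.INTER_CUBIC)
cv2.imwrite("pics/crop1.png",a)
b=cv2.resize(d[180:270,260:400],None,fx=5,fy=5,interpolation=cv2.INTER_CUBIC)
cv2.imwrite("pics/crop2.png",b)
cs=viewer.calibration("scene");cd=viewer.calibration("side")
print("win",onz(cs,(240,247),.101),"pad-net",onz(cs,(240.8,249.1),.092))
print("push",onz(cd,(304.3,205.8),.061),"piston",onz(cd,(337,246),0),"sleeve",onz(cd,(318,240),0))
E
```

```text
win [0.44065689 0.0783907  0.101     ] pad-net [0.4419361  0.07645887 0.092     ]
push [ 0.46255454 -0.17153641  0.061     ] piston [ 0.47500411 -0.29819411  0.        ] sleeve [ 0.45187832 -0.24878024  0.        ]
```

View pics/crop1.png

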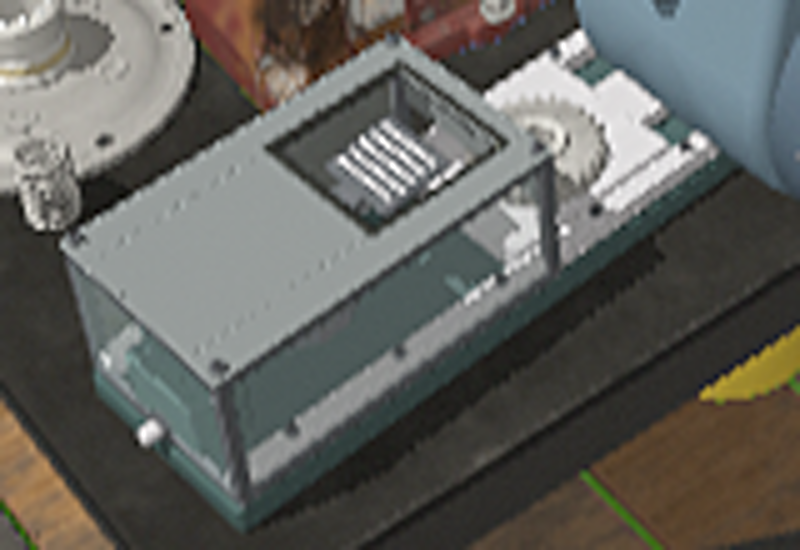

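View pics/crop2.png

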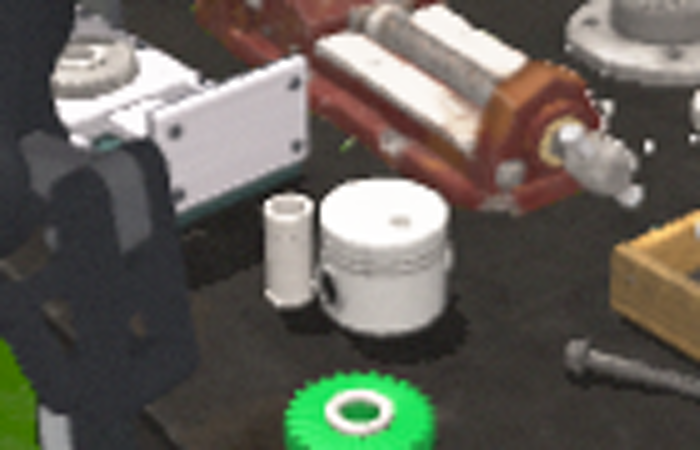

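Crop 1: the guard's top corners are near (180,262), (243,223), (275,245) and (208,292). The ribbed pad is in the window and the steel gear is on the carriage. Crop 2: the palm plate's top edge runs (290,202) to (321,192). Sleeve and piston stand about 6 cm further right. Next I fit the press pose.

```bash
cat > fit.py <<'E'
from h import *
from scipy.optimize import least_squares
cs=viewer.calibration("scene");cd=viewer.calibration("side")
def W(v,p): 
    c,s=np.cos(v[2]),np.sin(v[2]);return np.array([v[0]+c*p[0]-s*p[1],v[1]+s*p[0]+c*p[1],p[2]])
G=[((.056,.156,.101),(75,235)),((.056,-.03,.101),(390,35)),((-.056,-.03,.101),(553,150)),((-.056,.156,.101),(215,387)),((-.056,.158,0),(245,532)),((.056,.158,0),(97,400))]
G=[(p,(u/5+165,w/5+215)) for p,(u,w) in G]
def py(v): return v[3]
P=[((-.05,.081),(152,112)),((.05,.081),(306,57)),((.05,.019),(306,158))]
P=[(p,(u/5+260,w/5+180)) for p,(u,w) in P]
def res(v):
    r=[np.subtract(proj(cs,W(v,p)),q) for p,q in G]+[np.subtract(proj(cd,W(v,(x,v[3],z))),q) for (x,z),q in P]
    return np.ravel(r)
s=least_squares(res,[.44,.06,0,-.2],x_scale=.1);v=s.x
if __name__=="__main__":
    print("pose",v.round(4),np.degrees(v[2]));print(res(v).reshape(-1,2).round(1))
    wq=np.array([(270,150),(398,65),(507,145),(373,233)])/5+[165,215]
    c=np.mean([onz(cs,q,.101) for q in wq],0)[:2];a=v[2];print("window press",(c-v[:2])@np.array([[np.cos(a),-np.sin(a)],[np.sin(a),np.cos(a)]]),c)
    for n,u,z in (("sleeve top",(290,206),.052),("sleeve base",(289,299),0),("piston top",(385,212),.063),("piston top54",(385,212),.054),("green",(358,412),.018)):
        print(n,onz(cd,np.array(u)/5+[260,180],z).round(3))
    print("face",W(v,(0,v[3],.061)))
E
python3 fit.py
```

```text
pose [ 0.4484  0.0475  0.1087 -0.2154] 6.225454336053037
[[-3.1  1.4]
 [ 0.7 -1.3]
 [ 0.6 -0.9]
 [ 0.8 -0.6]
 [ 0.6  1. ]
 [-0.1 -1.1]
 [ 0.2  1.2]
 [-0.7  0.1]
 [-0.2 -0. ]]
window press [-0.00187786  0.02245023] [0.4440557 0.0695705]
sleeve top [ 0.456 -0.245  0.052]
sleeve base [ 0.452 -0.248  0.   ]
piston top [ 0.48  -0.292  0.063]
piston top54 [ 0.489 -0.28   0.054]
green [ 0.412 -0.363  0.018]
face [ 0.47172049 -0.16672202  0.061     ]
```

The residuals are small, and the face at press y = −0.215 m matches the geometry given (−0.07 − 0.145). Next I hover in the gap outside the palm plate with the jaws shut and set along press x.

Emit:
{"fn": "move_arm", "kwargs": {"motion": [[[0.7,-0.44,0.03],[0,0,-1.0],0],[[1.5,-0.97,0.07],[0,0,-2.2],0],[[2.3,-1.5,0.1],[0,0,-3.5],0],[[3.2,-2.05,0.15],[0,0,-4.8],0],[[4.1,-2.6,0.2],[0,0,-6.1],0],[[5.0,-3.2,0.25],[0,0,-7.4],0],[[5.8,-3.75,0.3],[0,0,-8.7],0],[[6.5,-4.17,0.3],[0,0,-9.7],0],[[6.8,-4.37,0.3],[0,0,-10.15],0],[[6.8,-4.37,0.3],[0,0,-10.15],0]]}}

```text
time_s: 1.95
eef_pos: [0.4758, -0.1953, 0.2213]
eef_rot: [0.0, 0.667, 0.745, 0.0]
wrist_force: [-0.3, -0.5, -0.3]
opening: -0.002
```

```bash
python3 - <<'E'
from h import *
o=monitor.get_obs();print(o["time_s"],o["eef_pos"],rot(o).round(3).tolist(),o["wrist_force"],o["opening"],o["q"])
im=viewer.camera("side");im2=viewer.camera("wrist")
cv2.imwrite("pics/m1.png",np.vstack([cv2.resize(im[150:290,200:440],(640,373)),cv2.resize(im2,(360,225)) if 0 else np.pad(cv2.resize(im2,(360,225)),((0,0),(0,280),(0,0)))]))
E
```

```text
1.95 [ 0.4758224  -0.19528817  0.2213044 ] [[-0.111, 0.994, 0.0], [0.994, 0.111, 0.0], [0.0, 0.0, -1.0]] [-0.33164126 -0.54519999 -0.25545888] -0.001822039508291868 [-6.20582780e-01  6.18613679e-02  1.77665667e+00  6.83938403e-05
  1.30301608e+00 -7.31609682e-01]
```

View pics/m1.png

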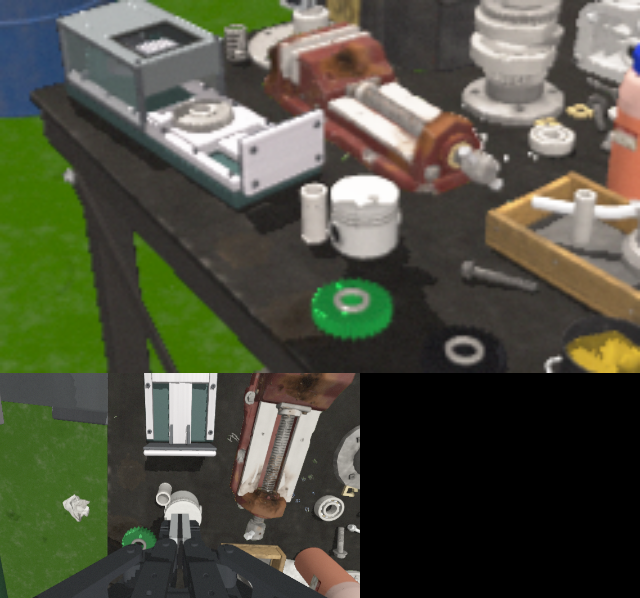

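```bash
python3 - <<'E'
from fit import *
c=viewer.calibration("wrist");im=viewer.camera("wrist")
for p in ((-.05,-.215,.081),(.05,-.215,.081),(-.05,-.203,.081),(.05,-.203,.081),(0,-.215,.061),(-.056,-.202,.018),(.056,-.202,.018)): 
    q=proj(c,W(v,p));print(p,np.round(q,1)); cv2.circle(im,tuple(int(t) for t in q),3,(0,0,255),1)
t=W(v,(0,-.245,0));print(t)
for n in("spacer_sleeve","piston_1","push_face"):
    for r in spotter.search_frame("wrist",n)[:2]:print(n,r["score"],np.array(r["centre"])*[640,400],onz(c,np.array(r["centre"])*[640,400],.05).round(3))
cv2.imwrite("pics/m2.png",cv2.resize(im[60:330,200:480],None,fx=2,fy=2))
E
```

```text
(-0.05, -0.215, 0.081) [254.4 145.1]
(0.05, -0.215, 0.081) [384.2 145. ]
(-0.05, -0.203, 0.081) [253.5 129.3]
(0.05, -0.203, 0.081) [385.1 129.2]
(0, -0.215, 0.061) [319.3 141.1]
(-0.056, -0.202, 0.018) [258.9 120.2]
(0.056, -0.202, 0.018) [379.8 120.1]
[ 0.47492505 -0.1960989   0.        ]
spacer_sleeve 0.81 [295.872 214.12 ] [ 0.458 -0.236  0.05 ]
piston_1 0.7 [328.   236.52] [ 0.489 -0.255  0.05 ]
piston_1 0.56 [323.584 131.6  ] [ 0.475 -0.16   0.05 ]
push_face 0.97 [323.072 142.   ] [ 0.475 -0.168  0.05 ]
```

View pics/m2.png

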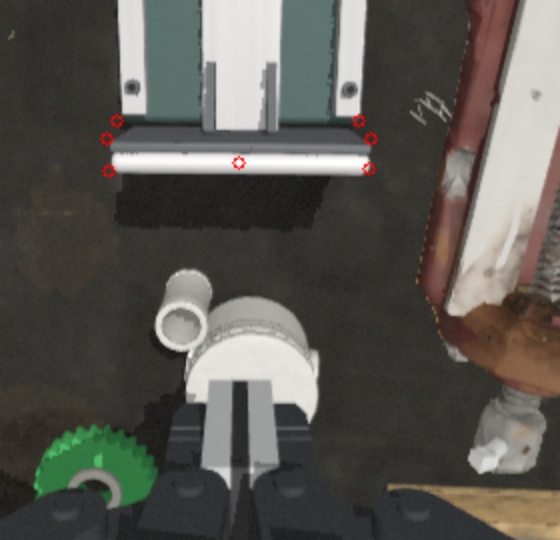

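Predicted and seen plate corners agree to about 2 px. The steel sleeve and piston are clear of the descent column, so I descend.

Emit:
{"fn": "move_arm", "kwargs": {"motion": [[[0,0,0.6],[0,0,0],0],[[0,0,1.3],[0,0,0],0],[[0,0,2.0],[0,0,0],0],[[0,0,2.45],[0,0,0],0],[[0,0,2.67],[0,0,0],0],[[0,0,2.67],[0,0,0],0]]}}

```text
time_s: 3.0
eef_pos: [0.4746, -0.1968, 0.0607]
eef_rot: [-0.001, 0.668, 0.744, -0.0]
wrist_force: [0.8, 0.3, 0.1]
opening: -0.002
```

Emit:
{"fn": "move_arm", "kwargs": {"motion": [[[0.12,0,0],[0,0,0],0],[[0.24,0,0],[0,0,0],0],[[0.33,0,0],[0,0,0],0],[[0.43,0,0],[0,0,0],0],[[0.55,0,0],[0,0,0],0],[[0.68,0,0],[0,0,0],0],[[0.81,0,0],[0,0,0],0],[[0.94,0,0],[0,0,0],0],[[1.07,0,0],[0,0,0],0],[[1.2,0,0],[0,0,0],0]]}}

```text
time_s: 4.25
eef_pos: [0.4673, -0.1245, 0.0611]
eef_rot: [0.0, 0.668, 0.744, 0.0]
wrist_force: [2.0, -2.2, 1.5]
opening: -0.003
```

```bash
python3 - <<'E'
from fit import *
o=monitor.get_obs();a=v[2];d=o["eef_pos"][:2]-v[:2];print("press",d@np.array([[np.cos(a),-np.sin(a)],[np.sin(a),np.cos(a)]]),o["wrist_force"],o["torque"])
c=viewer.calibration("wrist");im=viewer.camera("wrist");cv2.imwrite("pics/m3.png",im)
E
```

```text
press [ 0.00021614 -0.17295898] [ 2.04945933 -2.17652158  1.54783326] [-0.3901263  -0.36327979 -0.08363914]
```

View pics/m3.png

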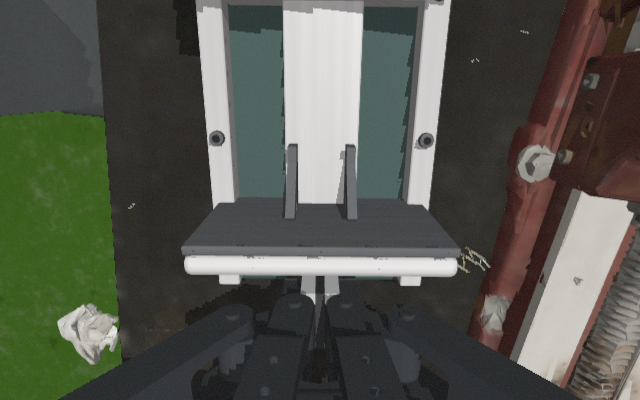

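The fingertips sit centred on the outer face and the carriage is moving at about 2 N. I continue and slow down towards the stop.

Emit:
{"fn": "move_arm", "kwargs": {"motion": [[[0.13,0,0],[0,0,0],0],[[0.27,0,0],[0,0,0],0],[[0.41,0,0],[0,0,0],0],[[0.55,0,0],[0,0,0],0],[[0.7,0,0],[0,0,0],0],[[0.85,0,0],[0,0,0],0],[[1.0,0,0],[0,0,0],0],[[1.14,0,0],[0,0,0],0],[[1.26,0,0],[0,0,0],0],[[1.35,0,0],[0,0,0],0]]}}

```text
time_s: 5.55
eef_pos: [0.4585, -0.044, 0.0611]
eef_rot: [0.0, 0.668, 0.744, 0.0]
wrist_force: [0.2, -2.8, -2.1]
opening: -0.002
```

Emit:
{"fn": "move_arm", "kwargs": {"motion": [[[0.04,0,0],[0,0,0],0],[[0.08,0,0],[0,0,0],0],[[0.12,0,0],[0,0,0],0],[[0.15,0,0],[0,0,0],0],[[0.15,0,0],[0,0,0],0]]}}

```text
time_s: 6.18
eef_pos: [0.4576, -0.0353, 0.0611]
eef_rot: [-0.0, 0.668, 0.744, 0.0]
wrist_force: [0.7, -1.1, -0.8]
opening: 0.004
```

Emit:
{"fn": "move_arm", "kwargs": {"motion": [[[0.025,0,0],[0,0,0],0],[[0.05,0,0],[0,0,0],0],[[0.075,0,0],[0,0,0],0],[[0.075,0,0],[0,0,0],0]]}}

```text
time_s: 6.68
eef_pos: [0.4573, -0.0316, 0.0612]
eef_rot: [0.001, 0.668, 0.744, -0.0]
wrist_force: [1.7, -5.1, -1.5]
opening: -0.002
```

Force is rising, at 5 N. I press on gently to confirm the stop.

Emit:
{"fn": "move_arm", "kwargs": {"motion": [[[0.03,0,0],[0,0,0],0],[[0.06,0,0],[0,0,0],0],[[0.06,0,0],[0,0,0],0]]}}

```text
time_s: 7.05
eef_pos: [0.4573, -0.0315, 0.0613]
eef_rot: [0.003, 0.667, 0.745, -0.002]
wrist_force: [-0.6, -23.1, -6.1]
opening: -0.003
```

Solid stop: 23 N with no movement, at TCP press y ≈ −0.08 as predicted. I back off and rise.

Emit:
{"fn": "move_arm", "kwargs": {"motion": [[[-0.2,0,0],[0,0,0],0],[[-0.45,0,0],[0,0,0],0],[[-0.6,0,0],[0,0,0],0],[[-0.6,0,-0.5],[0,0,0],0],[[-0.6,0,-1.3],[0,0,0],0],[[-0.6,0,-2.1],[0,0,0],0],[[-0.6,0,-2.7],[0,0,0],0],[[-0.6,0,-3.0],[0,0,0],0],[[-0.6,0,-3.0],[0,0,0],0]]}}

```text
time_s: 8.18
eef_pos: [0.4614, -0.0636, 0.2425]
eef_rot: [0.001, 0.668, 0.744, 0.001]
wrist_force: [0.6, 0.0, 0.4]
opening: 0.001
```

```bash
python3 - <<'E'
from fit import *
o=monitor.get_obs();print(o["time_s"],o["eef_pos"],rot(o).round(3).tolist(),o["wrist_force"])
c=viewer.calibration("wrist");im=viewer.camera("wrist");s=viewer.camera("side");viewer.camera("scene")
for n in ("wrist","scene"):
  cc=viewer.calibration(n)
  for t in("window","lever_pad"):
    for r in spotter.search_frame(n,t)[:2]:
        q=np.array(r["centre"])*[640,400];print(n,t,round(r["score"],2),q,onz(cc,q,.101 if t=="window" else .092).round(4))
for x in(-1,1):
  for y in(-1,1): print(x,y,np.round(proj(c,W(v,(x*.034,.0205+y*.035,.101))),1))
print("face top",[np.round(proj(c,W(v,(x,-.07,.081))),1) for x in(-.05,.05)], "win target",W(v,(0,.0205,.101)))
cv2.imwrite("pics/m4.png",np.vstack([im,cv2.resize(s[140:220,190:350],(640,320))])[:, :][:720] if 0 else im)
cv2.imwrite("pics/m4s.png",s)
E
```

```text
8.175 [ 0.46143609 -0.06361392  0.24253003] [[-0.108, 0.994, 0.003], [0.994, 0.108, -0.001], [-0.001, 0.003, -1.0]] [0.63033835 0.02315232 0.42381902]
wrist window 0.83 [323.008  54.12 ] [0.4521 0.0326 0.101 ]
wrist lever_pad 0.89 [321.216  14.08 ] [0.4478 0.0595 0.092 ]
scene window 0.79 [211.904 277.   ] [0.4056 0.1713 0.101 ]
-1 -1 [269.6  51.7]
-1 1 [265.1 -63.2]
1 -1 [364.5  51.7]
1 1 [368.6 -63.1]
face top [array([256.1, 127. ]), array([378.5, 127. ])] win target [0.44613396 0.06783541 0.101     ]
```

View pics/m4.png

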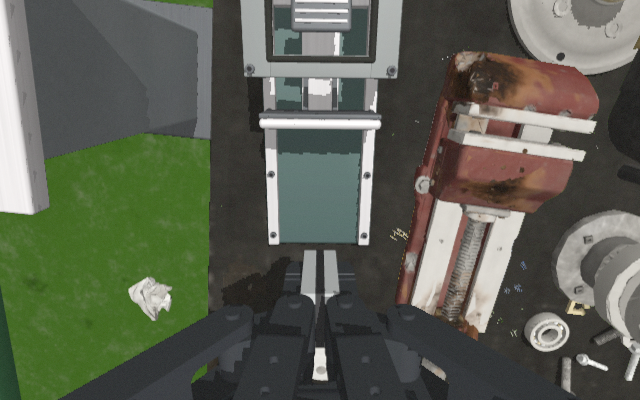

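The palm plate is at its home mark (row 127 predicted, 118–129 seen) and the steel gear is under the guard. The window lies about 2.5 mm further in +x than the fit. I move partway over so the whole window is visible.

Emit:
{"fn": "move_arm", "kwargs": {"motion": [[[0.4,0.02,0],[0,0,0],0],[[0.9,0.04,0],[0,0,0],0],[[1.1,0.04,0],[0,0,0],0],[[1.1,0.04,0],[0,0,0],0],[[1.1,0.04,0],[0,0,0],0]]}}

```text
time_s: 9.15
eef_pos: [0.456, 0.002, 0.241]
eef_rot: [0.0, 0.668, 0.744, -0.0]
wrist_force: [-0.7, -0.4, -0.4]
opening: -0.003
```

```bash
python3 - <<'E'
from fit import *
o=monitor.get_obs();print(o["time_s"],o["eef_pos"],rot(o).round(3).tolist(),o["wrist_force"])
c=viewer.calibration("wrist");im=viewer.camera("wrist");np.save("c.npy",c,allow_pickle=True)
for t in("window","lever_pad"):
    for r in spotter.search_frame("wrist",t)[:2]:
        q=np.array(r["centre"])*[640,400];print(t,round(r["score"],2),q,onz(c,q,.101 if t=="window" else .092).round(4))
print("win",proj(c,W(v,(0,.0205,.101))),"guard edge",[proj(c,W(v,(x,-.03,.101))) for x in(-.056,.056)])
cv2.imwrite("pics/m5.png",cv2.resize(im[0:270,200:440],None,fx=2.2,fy=2.2))
E
```

```text
9.15 [0.45598027 0.00199831 0.24103242] [[-0.108, 0.994, -0.0], [0.994, 0.108, -0.0], [-0.0, -0.0, -1.0]] [-0.68607233 -0.35418107 -0.4083943 ]
window 0.64 [320.896  49.   ] [0.4466 0.1007 0.101 ]
lever_pad 0.78 [324.608  92.2  ] [0.4527 0.0715 0.092 ]
win (np.float64(315.4391502803577), np.float64(96.63714320455469)) guard edge [(np.float64(244.0608708411581), np.float64(163.78780617125034)), (np.float64(387.2930114373414), np.float64(163.75852720992316))]
```

View pics/m5.png

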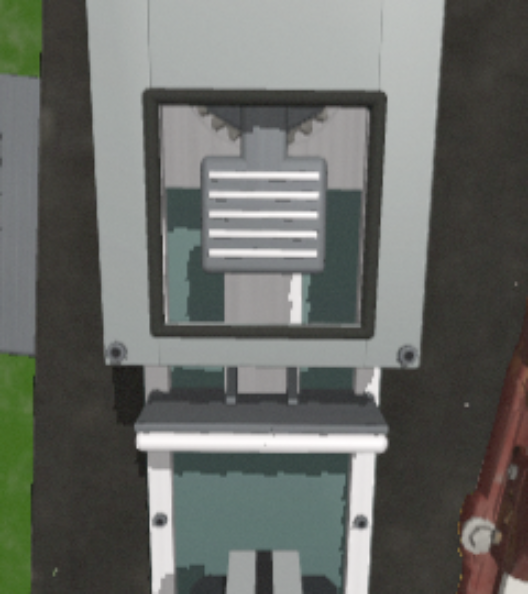

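```bash
python3 - <<'E'
from fit import *
c=viewer.calibration("wrist");o=monitor.get_obs();T=rot(o)
t=lambda u:np.array(u)/2.2+[200,0]
k=[onz(c,t(u),.1025) for u in((160,103),(371,103),(364,325),(165,325))]
w=np.mean(k,0);p=onz(c,t((265,213)),.092)
print([np.linalg.norm(k[i]-k[(i+1)%4]).round(4) for i in range(4)],w,p)
m=w.copy();m[:2]=(w[:2]+p[:2])/2;print("tool shift units",T.T@(np.array([m[0],m[1],.125])-o["eef_pos"])/.06)
g=[onz(c,t(u),.101) for u in((106,367),(421,367))];d=g[1]-g[0];print(np.linalg.norm(d),np.degrees(np.arctan2(d[1],d[0])))
E
```

```text
[np.float64(0.0678), np.float64(0.0716), np.float64(0.0694), np.float64(0.0716)] [0.45004718 0.06633337 0.1025    ] [0.44991989 0.06779899 0.092     ]
tool shift units [1.09038998 0.01673347 1.93492584]
0.11227025143865577 6.169311333009628
```

Window measures 68–69 × 71.6 mm, as specified, and its centre and the pad agree to 1.5 mm. Before going in I check the width of the shut fingers from the wrist view.

```bash
python3 - <<'E'
from fit import *
c=viewer.calibration("wrist");o=monitor.get_obs();T=rot(o)
print(np.array(c["extrinsics"]).round(3))
for x in(-.011,.011):
 for z in (.008,-.0,-.01,-.02,-.03,-.045):
  print(x,z,[np.round(proj(c,o["eef_pos"]+T@np.array([x,y,z])),0) for y in(-.0145,.0145,-.03,.03)])
im=viewer.camera("wrist");cv2.imwrite("pics/m6.png",cv2.resize(im[230:400,180:460],None,fx=2.5,fy=2.5))
E
```

```text
[[ 0.994  0.102  0.033  0.448]
 [ 0.108 -0.947 -0.302  0.076]
 [ 0.     0.304 -0.953  0.377]
 [ 0.     0.     0.     1.   ]]
-0.011 0.008 [array([287., 283.]), array([351., 283.]), array([253., 283.]), array([385., 283.])]
-0.011 -0.0 [array([285., 293.]), array([352., 293.]), array([249., 293.]), array([388., 293.])]
-0.011 -0.01 [array([283., 307.]), array([354., 307.]), array([245., 307.]), array([393., 307.])]
-0.011 -0.02 [array([280., 322.]), array([357., 322.]), array([240., 322.]), array([398., 322.])]
-0.011 -0.03 [array([277., 340.]), array([360., 340.]), array([234., 340.]), array([404., 340.])]
-0.011 -0.045 [array([272., 373.]), array([365., 373.]), array([223., 373.]), array([414., 373.])]
0.011 0.008 [array([285., 239.]), array([352., 239.]), array([250., 239.]), array([388., 239.])]
0.011 -0.0 [array([284., 247.]), array([354., 247.]), array([246., 247.]), array([391., 247.])]
0.011 -0.01 [array([281., 258.]), array([356., 258.]), array([241., 258.]), array([396., 258.])]
0.011 -0.02 [array([278., 271.]), array([359., 271.]), array([235., 270.]), array([402., 271.])]
0.011 -0.03 [array([275., 285.]), array([362., 285.]), array([229., 285.]), array([408., 285.])]
0.011 -0.045 [array([269., 312.]), array([368., 312.]), array([217., 312.]), array([420., 312.])]
```

View pics/m6.png

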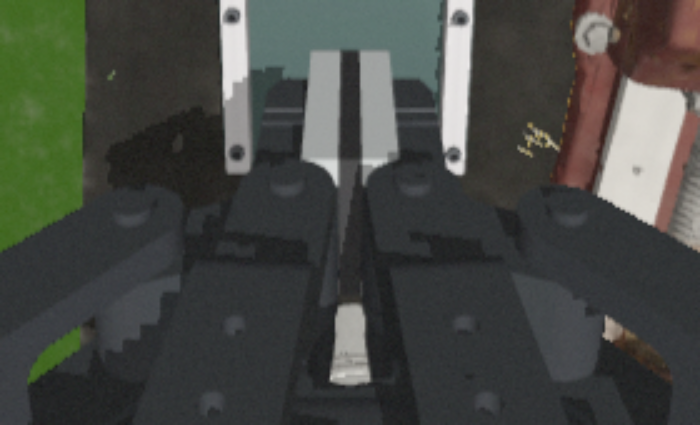

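Shut, the fingers are about 30 mm wide over the tips. The flaring links start roughly 40 mm behind the TCP, so they stay above the guard at full press, where the guard top is 23 mm behind the TCP. I move over the window and lower to just above the pad.

Emit:
{"fn": "move_arm", "kwargs": {"motion": [[[0.5,0.01,0],[0,0,0],0],[[1.0,0.02,0],[0,0,0],0],[[1.08,0.02,0],[0,0,0],0],[[1.08,0.02,0.4],[0,0,0],0],[[1.08,0.02,0.9],[0,0,0],0],[[1.08,0.02,1.4],[0,0,0],0],[[1.08,0.02,1.75],[0,0,0],0],[[1.08,0.02,1.95],[0,0,0],0],[[1.08,0.02,2.05],[0,0,0],0],[[1.08,0.02,2.05],[0,0,0],0]]}}

```text
time_s: 10.6
eef_pos: [0.4503, 0.067, 0.1183]
eef_rot: [0.0, 0.668, 0.744, 0.0]
wrist_force: [0.4, 0.0, 0.7]
opening: 0.001
```

```bash
python3 - <<'E'
from h import *
o=monitor.get_obs();print(o["time_s"],o["eef_pos"],o["wrist_force"])
im=viewer.camera("wrist");s=viewer.camera("side");b=s[120:230,190:330]
cv2.imwrite("pics/m7.png",np.hstack([cv2.resize(im[150:400,180:460],None,fx=1.5,fy=1.5),cv2.resize(b,(375,375))[:375]]))
E
```

```text
10.6 [0.4502939  0.06695034 0.1182894 ] [0.37881152 0.03297298 0.6535308 ]
```

View pics/m7.png

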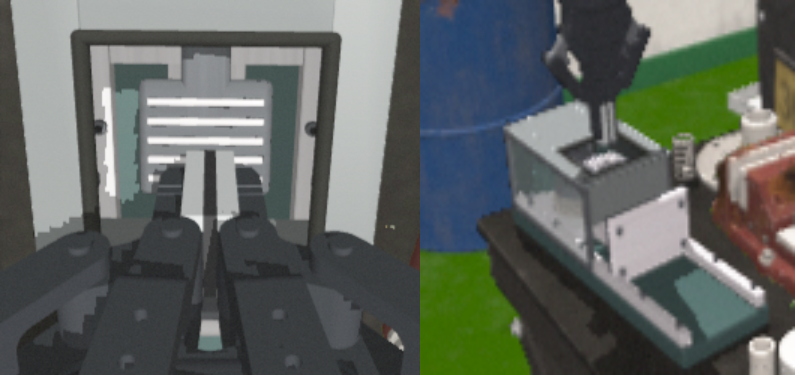

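The tips are centred over the ribbed pad and the flaring links are well above the guard. I press down slowly.

Emit:
{"fn": "move_arm", "kwargs": {"motion": [[[0,0,0.1],[0,0,0],0],[[0,0,0.2],[0,0,0],0],[[0,0,0.27],[0,0,0],0],[[0,0,0.33],[0,0,0],0],[[0,0,0.39],[0,0,0],0],[[0,0,0.45],[0,0,0],0],[[0,0,0.51],[0,0,0],0],[[0,0,0.56],[0,0,0],0],[[0,0,0.6],[0,0,0],0],[[0,0,0.6],[0,0,0],0]]}}

```text
time_s: 11.95
eef_pos: [0.4504, 0.0671, 0.0821]
eef_rot: [0.0, 0.668, 0.744, 0.0]
wrist_force: [0.0, -2.6, 2.1]
opening: 0.002
```

Emit:
{"fn": "move_arm", "kwargs": {"motion": [[[0,0,0.03],[0,0,0],0],[[0,0,0.06],[0,0,0],0],[[0,0,0.06],[0,0,0],0]]}}

```text
time_s: 12.32
eef_pos: [0.4505, 0.0672, 0.0789]
eef_rot: [0.0, 0.668, 0.744, 0.0]
wrist_force: [-1.6, -3.0, 7.7]
opening: -0.001
```

Emit:
{"fn": "move_arm", "kwargs": {"motion": [[[0,0,0.02],[0,0,0],0],[[0,0,0.04],[0,0,0],0],[[0,0,0.04],[0,0,0],0]]}}

```text
time_s: 12.7
eef_pos: [0.4507, 0.0672, 0.0784]
eef_rot: [0.0, 0.668, 0.744, 0.0]
wrist_force: [-10.4, -3.5, 29.0]
opening: 0.0
```

Stop reached: tip at z ≈ 0.070 against 0.071 expected, with the force jumping to 29 N. I retract straight up, then away.

Emit:
{"fn": "move_arm", "kwargs": {"motion": [[[0,0,-0.1],[0,0,0],0],[[0,0,-0.3],[0,0,0],0],[[0,0,-0.7],[0,0,0],0],[[0,0,-1.3],[0,0,0],0],[[0,0,-2.0],[0,0,0],0],[[0,0,-2.7],[0,0,0],0],[[-0.6,0,-2.75],[0,0,0],0],[[-1.1,0,-2.75],[0,0,0],0],[[-1.1,0,-2.75],[0,0,0],0]]}}

```text
time_s: 13.82
eef_pos: [0.4572, 0.0005, 0.2412]
eef_rot: [-0.0, 0.669, 0.743, 0.0]
wrist_force: [0.7, 0.5, 0.1]
opening: 0.001
```

```bash
python3 - <<'E'
from fit import *
o=monitor.get_obs();print(o["time_s"],o["eef_pos"],o["wrist_force"])
c=viewer.calibration("wrist");im=viewer.camera("wrist");s=viewer.camera("side")
cv2.imwrite("pics/m8.png",np.hstack([cv2.resize(im[0:250,200:440],None,fx=1.6,fy=1.6),cv2.resize(s[140:300,200:440],(400,400)*1)]))
E
```

```text
13.825 [0.45720647 0.00054928 0.24121918] [0.72882311 0.54562655 0.08780947]
```

View pics/m8.png

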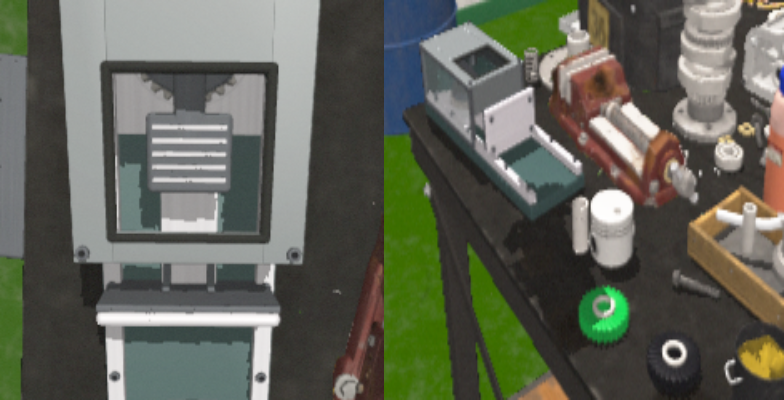

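The lever is down: the pad's apparent width shrank 7 %, as a 21 mm drop should give. The carriage is still home, and the other parts stand where they were. I move well clear and hand in.

Emit:
{"fn": "move_arm", "kwargs": {"motion": [[[-0.6,0,-0.2],[0,0,0],0],[[-1.4,0,-0.5],[0,0,0],0],[[-2.2,0,-0.8],[0,0,0],0],[[-3.0,0,-1.0],[0,0,0],0],[[-3.8,0,-1.0],[0,0,0],0],[[-4.5,0,-1.0],[0,0,0],0],[[-4.5,0,-1.0],[0,0,0],0],[[-4.5,0,-1.0],[0,0,0],0]]}}

```text
time_s: 14.92
eef_pos: [0.4864, -0.2654, 0.3006]
eef_rot: [-0.001, 0.668, 0.745, 0.0]
wrist_force: [0.0, -0.1, 0.1]
opening: -0.001
```

```bash
python3 - <<'E'
from h import *
o=monitor.get_obs();print(o["time_s"],o["eef_pos"],o["wrist_force"],abs(np.array(o["dq"])).max());print(workorder.hand_in())
E
```

```text
14.925 [ 0.48643942 -0.26543557  0.30057117] [ 0.04747972 -0.14467385  0.13951987] 0.014695024473291381
the job is handed in; nothing more can be done
None
```

The press is loaded and the job was handed in at 14.9 s. The carriage went home first, then the clamp lever was pressed fully down.

- **Carriage:** I pushed it by the outer face of the palm plate with the shut fingertips. The force rose to 23 N with no further movement, at the position predicted for home.
- **Clamp lever:** I pressed the pad through the window until it stopped at 29 N. The tip was at z ≈ 0.070 m, against 0.071 m expected.
- **Last pictures:** the pad was down, and the palm plate was at its home position to within about 1 mm. The sleeve, piston and look-alike gears were where they had stood.
- **At hand-in:** the arm was clear of the press and the wrist force read about zero.

Two readings disagreed:
- The first press fit was about 2.5 mm off in x. I corrected it from the wrist view before pressing.
- At the lever stop there was an unexplained sideways force of about 10 N. I took it as friction on the pad, but no picture or moment reading checked that moment.

I could not see the hold-down ring bearing on the gear. That is inferred from the lever being fully down with the gear home beneath it.

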